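# Fit a guide pillar to a crimping die plate

### The job

Snap the brass-collared steel guide pillar forward out of the sprung orange clip on the blue sloped rack, stand it upright in the hole of the white nylon stand and let go. Then take it again and press it into the empty bore of the die plate until the underside of its collar sits flush on the plate all round, and leave it there. Do not disturb the reel, the jar or the loupe.

Things in the scene. Friction and masses are not known exactly. Their poses are not given: they have to be found in the camera images.
- pillar_mid (a point): Loose guide pillar, 112 mm long, about 0.24 kg; this point is on its axis half-way up, 56 mm from its foot, z towards its top. A plain steel shaft of diameter 16 mm (36 to 112 mm from the foot; grip here) above a brass collar and spigot. At the start it leans in the clip at 45 degrees, foot low at the rack's -x side, top high at its +x side.
- pillar_shoulder (a point): Point on the pillar's axis in the plane of the collar's underside, 28 mm from the foot, same axes. Collar: brass, diameter 34 mm, 8 mm thick (28 to 36 mm from the foot). Below it the brass spigot, diameter 20 mm, 28 mm long, its lowest 8 mm tapering to a flat 14 mm foot.
- rack_clip (a point): Clip's middle, on the pillar's axis 46 mm from its foot. Axes: z up, x level, the way the slope rises at 45 degrees, y across the pillar. Two sprung orange jaws hold the shaft 40 to 52 mm from the foot, reach 18 mm to each side, and let go at a pull of about 10 N forward: square to the pillar, towards rack -x and up at 45 degrees. The shaft past 60 mm stands free all round, 25 mm clear below.
- rack: Fixed blue sloped rack: base 150 (x) x 80 (y) x 8 mm; origin at the base centre's underside, on the bench. The pillar's foot rests on a black stop, its spigot between two black cheeks; they are open forward.
- stand_hole (a point): Centre of the hole's mouth in the top face of the fixed white nylon stand, a block 64 x 64 x 40 mm (mouth 40 mm above the bench). Hole 25 mm in diameter, 36 mm deep, 4 mm chamfer: the spigot drops in loosely and the pillar then stands upright, its collar resting on the top face.
- die_bore (a point): Centre of the empty bore's mouth in the plate's top face, 36 mm above the bench; axes of the plate, z up. Bore 21 mm in diameter, 32 mm deep, 3 mm chamfer. A sprung ring inside, from about 8 mm down, grips the spigot: left to itself the pillar stays 7 to 15 mm proud; a steady push of 10 to 20 N sends it home and it stays.
- die: Fixed aluminium die plate 100 (x) x 170 (y) x 36 mm, origin under its centre; the empty bore lies 45 mm towards -y. A pillar of the same kind is already fitted 45 mm towards +y, its top 120 mm above the bench.
- reel: Bystander: loose cardboard-coloured reel, 72 mm in diameter, 30 mm high, standing flat; origin at the centre of its underside.
- jar: Bystander: loose amber jar with a red cap, 50 mm in diameter, 55 mm high; origin at the centre of its underside.
- loupe: Bystander: loose black loupe, 34 mm in diameter, 32 mm high; origin at the centre of its underside.
There are look-alikes about, which are no part of the job. Of the things like the rack, leave any that is purple or turquoise; of the rest the larger one is meant.

How it is judged:
On the way, in this order (a step that is already met when the one before it is completed fails the run):
1. the pillar is out of the clip (distance between pillar_mid and rack_clip above 0.05 m), for 0.1 s.
2. the pillar stands upright in the nylon stand, collar on its top face, let go (angle between pillar_mid's own z axis and vertical below 0.1 rad and horizontal distance between pillar_shoulder and stand_hole below 0.006 m and z of pillar_shoulder in the frame of stand_hole below 0.003 m and contact force between pillar and the fingers below 0.1 N), for 0.2 s.
At the end, for the whole second after the job is handed in: The pillar stands in the bore of the die plate, within 3 mm of its centre and 0.05 rad of square, the underside of its collar no more than 2 mm above the plate, released and at rest (horizontal distance between pillar_shoulder and die_bore below 0.003 m and z of pillar_shoulder in the frame of die_bore between -0.003 and 0.002 m and angle between the z axis of pillar_mid and the z axis of die_bore, either way round below 0.05 rad and contact force between pillar and the fingers below 0.1 N and linear speed of pillar below 0.02 m/s); the robot touches nothing.
It fails at once if the reel is moved more than 30 mm or tipped (distance of reel from where it was at the start of the episode above 0.03 m or angle between reel's own z axis and vertical above 0.4 rad).
It fails at once if the jar is moved more than 30 mm or tipped (distance of jar from where it was at the start of the episode above 0.03 m or angle between jar's own z axis and vertical above 0.4 rad).
It fails at once if the loupe is moved more than 30 mm or tipped (distance of loupe from where it was at the start of the episode above 0.03 m or angle between loupe's own z axis and vertical above 0.4 rad).
It also fails if it takes over 64 s, if anything falls off the work surface, if the arm or the gripper's body presses on something with over 40 N, if the wrist force passes 120 N, or if a joint passes its speed limit or range.

### The arm

A 6-joint arm with a two-finger parallel gripper is mounted at the origin on the work surface. World frame = base frame: x ahead of the robot, y to its left, z up, the work surface at z = 0. Lengths are in m, angles in rad, forces in N, time in s.
With the tool pointing down it reaches from about 0.325 to 0.9 m from the base axis. Payload 6.1 kg.
Tool frame: the origin (TCP) lies midway between the tips of the shut fingers; the grasp point (between the pads) lies 19 mm behind it; z points along the fingers, y is the line along which they close (so a half turn about z gives the same grasp; the last joint's range is limited). The gripper opens to 85 mm and grips with 20 to 120 N. Pads are 22 mm wide; open, the fingers measure 114 mm over their backs; the gripper's body (76 mm by 85 mm) begins 54 mm behind the grasp point. The pads swing forward as they close: fully open they stand 13 mm farther back than shut.
Start: joints at [-1.33, 0.22, 1.526, -0, 1.395, -0.126], TCP at [0.224, -0.583, 0.231] pointing down, gripper open.
Joint ranges: [-2.98, 2.98], [-0.91, 2.08], [0.09, 2.57], [-1.24, 4.39], [0.2, 2.65], [-2.68, 2.68]. Speed limits (rad/s): [2.57, 2.57, 3.01, 3.14, 3.14, 3.14].

### API

Orientations are given as [roll, pitch, yaw] about the fixed x, y, z axes, in that order (R = Rz(yaw) Ry(pitch) Rx(roll)).
In Python, from plant import movep, move_l, set_joints, gripper_to, hold, inverse_kinematics, observe, get_image, get_calibration, Unreachable, job_done gives the robot as it stands. Calls block until the motion is done:
- movep(position, orientation): joint-space move of the TCP to a pose.
- move_l(position, feed=0.15, rotation=None, max_force=None): straight line of the TCP; rotation=None keeps the orientation; feed is the mean speed in m/s. With max_force (N) it stops when the force on the tool has changed by that much, and returns True; else False.
- set_joints(angles): joint-space move.
- gripper_to(opening, f_grip=None): finger opening in m; f_grip is the grip in N (None keeps the last); returns when the fingers have stopped.
- hold(seconds).
- inverse_kinematics(position, orientation): joint angles nearest the present ones, or None.
- observe(): the state.
- get_image(name): name is "side" or "top"; returns (picture, depth): 400x640x3 uint8, red, green, blue; 400x640 float32, m along the optical axis (not along the pixel's ray), 0 where there is no reading.
- get_calibration(name): a dict with "intrinsics" (3x3 intrinsics, pixels), "world_from_camera" (4x4, takes a point from camera to world coordinates). Camera axes: x right, y down, z forward; pixel columns grow to the right and rows downward; lengths in m; the calibration is good to about 2 mm. A picture is of the moment at which its call begins. get_calibration takes no time and is no camera call.
A pose or a line that the arm cannot do raises Unreachable and nothing moves.
- job_done(): hands the job in; it is judged then, once.
The state is a dict: "time_s": time; "q": joint angles; "joint_velocities": joint speeds; "joint_torque": joint torques, N m; "eef_pos": TCP position; "tcp_rot": TCP orientation; "ft_force": force on the tool from outside, world axes, zero at the start; "torque": the same for the moment, N m; "opening": finger opening in m; "grasp_force": force on a finger pad.
Only numpy, scipy, OpenCV 4.12 (cv2) and the standard library are available. Lean on these libraries where they do the work, as an engineer would, in place of code of your own. Each camera call takes 0.05 s, during which the arm holds its last target. There are 200 camera calls.

## Working session

There is one attempt and no reset: what is moved stays moved. The work goes in short steps, each a Python script; the robot and the scene stay as the last script left them, time stands still between calls to the robot, and variables do not carry over. Pictures are saved under pics/ and viewed, at most 10 in all, crops included, and the job is handed in when it is done.

```bash
mkdir -p pics; cat > h.py <<'E'
import numpy as np, cv2
from plant import *
def snap(n,f):
    im,d=get_image(n); np.savez('pics/'+f+'.npz',im=im,d=d); cv2.imwrite('pics/'+f+'.png',im[:,:,::-1]); return im,d
def load(f):
    z=np.load('pics/'+f+'.npz'); return z['im'],z['d']
def cloud(n,d):
    c=get_calibration(n); K=np.array(c['intrinsics']); T=np.array(c['world_from_camera'])
    v,u=np.mgrid[:d.shape[0],:d.shape[1]]
    p=np.stack([(u-K[0,2])/K[0,0]*d,(v-K[1,2])/K[1,1]*d,d],-1)
    P=p@T[:3,:3].T+T[:3,3]; P[d<=0]=np.nan; return P
E
python3 - <<'E'
from h import *
for n in('side','top'):
    snap(n,n+'0'); c=get_calibration(n); print(n,np.round(c['intrinsics'],1).tolist(),np.round(c['world_from_camera'],3).tolist())
print(observe())
E
```

```text
side [[420.3, 0.0, 324.1], [0.0, 420.3, 199.8], [0.0, 0.0, 1.0]] [[0.991, -0.091, 0.103, 0.46], [-0.137, -0.604, 0.785, -0.666], [-0.009, -0.792, -0.611, 0.634], [0.0, 0.0, 0.0, 1.0]]
top [[499.5, 0.0, 320.4], [0.0, 499.5, 214.1], [0.0, 0.0, 1.0]] [[-0.004, -0.992, 0.125, 0.366], [-1.0, 0.004, -0.003, 0.037], [0.002, -0.125, -0.992, 1.332], [0.0, 0.0, 0.0, 1.0]]
{'time_s': 0.1, 'q': array([-1.33009859e+00,  2.21189452e-01,  1.52750321e+00,  1.82801694e-05,
        1.39468536e+00, -1.26100411e-01]), 'joint_velocities': array([ 1.27449679e-03, -1.58603236e-03, -2.12856355e-03, -1.56660032e-03,
       -1.38769417e-04, -4.64716950e-06]), 'joint_torque': array([ 6.61603972e-04, -4.98244536e+01, -3.90548193e+01, -3.01816890e-04,
        5.72175864e-03,  2.95961975e-06]), 'eef_pos': array([ 0.2240138 , -0.58289168,  0.23027905]), 'tcp_rot': array([-3.13982372e+00, -2.42388322e-04,  3.66794718e-01]), 'ft_force': array([-0.37367097,  1.21445334,  0.7041221 ]), 'torque': array([-0.01336939,  0.00207098,  0.0049945 ]), 'grasp_force': 0.0, 'opening': 0.08531242902779457}
```

View pics/side0.png

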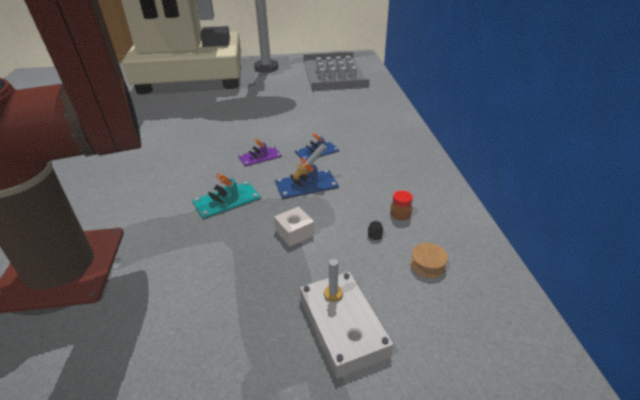

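View pics/top0.png

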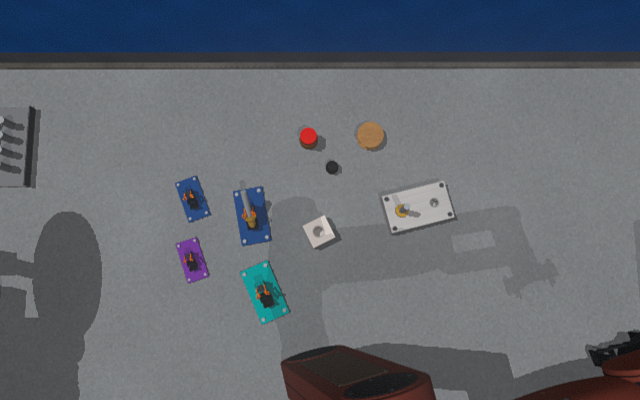

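Both views: the large blue rack with the leaning pillar is at top (252,215), the stand hole near (319,232), and the die bore near (434,202). The reel, jar and loupe are at (370,135), (309,137) and (332,167). Next, enlarged crops and the depth.

```bash
python3 - <<'E'
from h import *
im,d=load('top0'); P=cloud('top',d)
a=im[170:260,225:345]; b=im[170:245,370:465]
A=cv2.resize(a,None,fx=6,fy=6,interpolation=cv2.INTER_CUBIC); B=cv2.resize(b,None,fx=6,fy=6,interpolation=cv2.INTER_CUBIC)
cv2.imwrite('pics/cropA.png',A[:,:,::-1]); cv2.imwrite('pics/cropB.png',B[:,:,::-1])
for n,(u,v) in dict(table=(350,280),jar=(309,137),reel=(370,135),loupe=(332,167),stand=(319,232),standtop=(325,240),bore=(434,202),plate=(425,215),pt=(243,183),pm=(247,200)).items(): print(n,P[v,u].round(3))
E
```

```text
table [ 0.358 -0.044 -0.002]
jar [0.731 0.063 0.056]
reel [ 0.745 -0.101  0.024]
loupe [0.655 0.002 0.032]
stand [0.485 0.037 0.005]
standtop [0.461 0.022 0.033]
bore [ 0.565 -0.272  0.003]
plate [ 0.526 -0.24   0.033]
pt [ 0.62   0.243 -0.003]
pm [0.558 0.218 0.092]
```

View pics/cropA.png

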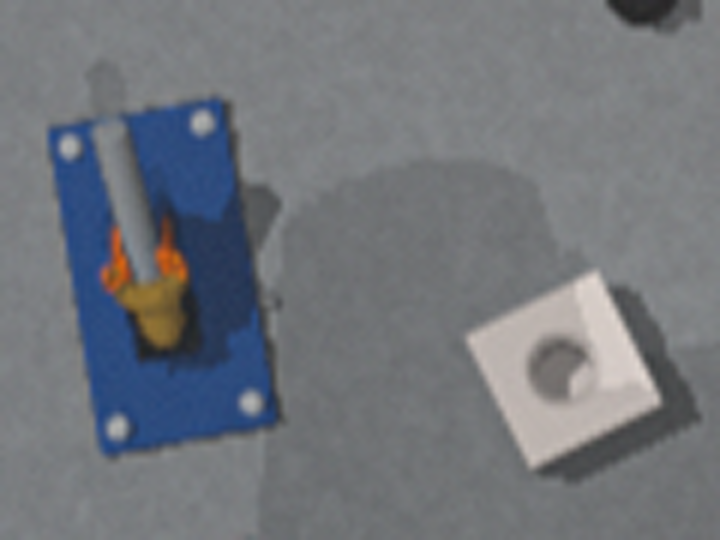

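View pics/cropB.png

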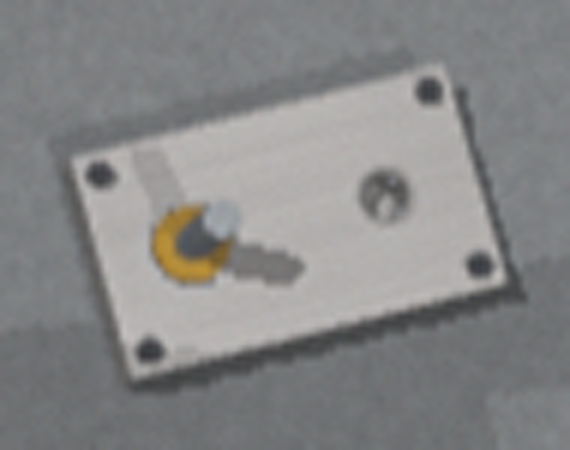

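Crop A shows the rack base corners at crop px (50,128), (225,98), (278,425), (105,455). The shaft top is at (110,122), the stand top corners at (465,338), (597,270), (662,402), (530,470), and the hole at (562,370). Crop B shows the die corners at (70,158), (442,62), (508,282), (132,380) and the bore at (386,195). I'll project these to known planes and fit the shaft.

```bash
cat >> h.py <<'E'
def ray(n,u,v,z):
    c=get_calibration(n); K=np.array(c['intrinsics']); T=np.array(c['world_from_camera'])
    r=T[:3,:3]@[(u-K[0,2])/K[0,0],(v-K[1,2])/K[1,1],1]; o=T[:3,3]; return o+r*(z-o[2])/r[2]
E
python3 - <<'E'
from h import *
A=lambda x,y:((x+.5)/6-.5+225,(y+.5)/6-.5+170)
B=lambda x,y:((x+.5)/6-.5+370,(y+.5)/6-.5+170)
def quad(n,C,f,z):
    Q=np.array([ray('top',*f(*c),z) for c in C]); print(n,'c',Q.mean(0).round(4),'sides',[np.linalg.norm(Q[i]-Q[i-1]).round(4) for i in range(4)])
    return Q
Q=quad('rack',[(50,128),(225,98),(278,425),(105,455)],A,.008)
x=Q[0]+Q[1]-Q[2]-Q[3]; yaw=np.arctan2(x[1],x[0]); print('rack yaw',yaw); rc=Q.mean(0)
quad('stand',[(465,338),(597,270),(662,402),(530,470)],A,.04); print('hole',ray('top',*A(562,370),.04))
D=quad('die',[(70,158),(442,62),(508,282),(132,380)],B,.036)
yy=(D[0]+D[3]-D[1]-D[2]); yy/=np.linalg.norm(yy); print('bore px',ray('top',*B(386,195),.036),'bore geom',D.mean(0)-.045*yy,'die yaw',np.arctan2(-yy[0],yy[1]))
R=np.array([[np.cos(yaw),-np.sin(yaw)],[np.sin(yaw),np.cos(yaw)]])
from scipy.optimize import least_squares
for n in('top','side'):
    im,d=load(n+'0'); P=cloud(n,d).reshape(-1,3); L=P.copy(); L[:,:2]=(P[:,:2]-rc[:2])@R
    c=im.reshape(-1,3).astype(int)
    m=(abs(L[:,0])<.09)&(abs(L[:,1])<.03)&(L[:,2]>.06)&(L[:,2]<.16)&(np.ptp(c,axis=1)<35)
    L=L[m]; print(n,len(L),L.min(0).round(3),L.max(0).round(3))
    if len(L)<10: continue
    s=np.sqrt(.5)
    def f(p): # axis y=p0+p2*(a), w=(z-x)/sqrt2=p1
        return np.hypot(L[:,1]-p[0],(L[:,2]-L[:,0])*s-p[1])-.008
    C=np.array(get_calibration(n)['world_from_camera'])[:3,3]
    r=least_squares(f,[L[:,1].mean(),((L[:,2]-L[:,0])*s).mean()-.005],loss='soft_l1',f_scale=.002)
    a=(L[:,0]+L[:,2])*s
    print('y,w',r.x.round(4),'rms',np.sqrt((r.fun**2).mean()),'along',np.percentile(a,[0,5,50,95,100]).round(3),'y slope',np.polyfit(a,L[:,1],1).round(3))
c=A(110,122)
for z in(.12,.13,.14,.15):
    p=ray('top',*c,z); print(z,((p[:2]-rc[:2])@R).round(4))
im,d=load('side0'); a=im[130:200,265:350]
cv2.imwrite('pics/cropS.png',cv2.resize(a,None,fx=8,fy=8,interpolation=cv2.INTER_CUBIC)[:,:,::-1])
E
```

```text
rack c [0.5296 0.2161 0.008 ] sides [np.float64(0.1489), np.float64(0.0793), np.float64(0.1489), np.float64(0.0773)]
rack yaw 0.1746511207407318
stand c [0.4838 0.0387 0.04  ] sides [np.float64(0.0637), np.float64(0.0644), np.float64(0.0639), np.float64(0.0641)]
hole [0.4837297  0.03936933 0.04      ]
die c [ 0.5488 -0.2213  0.036 ] sides [np.float64(0.1008), np.float64(0.1698), np.float64(0.1008), np.float64(0.1701)]
bore px [ 0.55962917 -0.26439126  0.036     ] bore geom [ 0.55996674 -0.2649125   0.036     ] die yaw 0.2504316178665078
top 151 [-0.008 -0.006  0.062] [0.054 0.01  0.113]
y,w [0.002  0.0397] rms 0.001962932000831012 along [0.039 0.045 0.08  0.109 0.111] y slope [0.001 0.001]
side 162 [-0.015 -0.008  0.063] [0.052 0.02  0.113]
y,w [0.0038 0.0404] rms 0.0021682399441918976 along [0.037 0.053 0.081 0.111 0.113] y slope [-0.017  0.001]
0.12 [ 0.0502 -0.0008]
0.13 [ 0.0482 -0.002 ]
0.14 [ 0.0462 -0.0032]
0.15 [ 0.0442 -0.0044]
```

View pics/cropS.png

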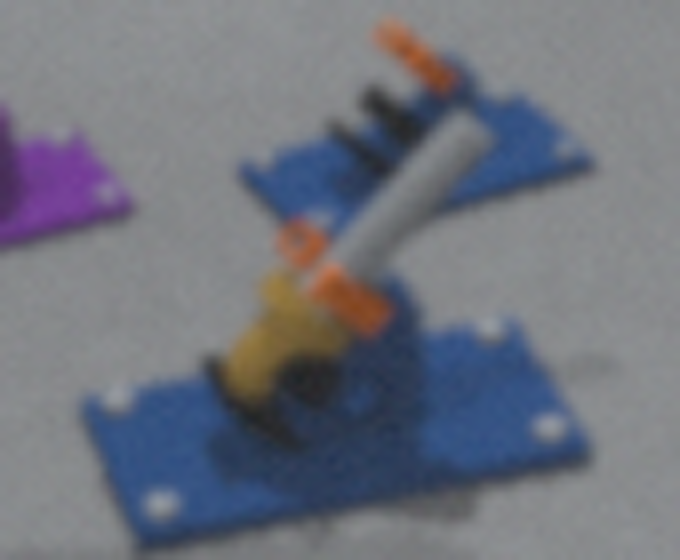

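The side crop shows the pillar seated in the near rack's clip (top at crop px (468,135)). The measured sizes agree with the given ones: rack 149x78, stand 64x64, die 101x170 mm. Now I'll check reachability.

```bash
cat >> h.py <<'E'
from scipy.spatial.transform import Rotation as Rn
RC=np.array([.5296,.2161,0]); RY=.1747; HOLE=np.array([.4838,.0390,.04]); BORE=np.array([.5598,-.2647,.036]); DY=.2504
def ori(t,yaw,sg=1):
    z=np.array([np.sin(t),0,-np.cos(t)]); y=np.array([0,sg,0.]); 
    return Rn.from_euler('z',yaw)*Rn.from_matrix(np.stack([np.cross(y,z),y,z],1))
def eul(R): return R.as_euler('xyz')
def tcp(g,R): return g+.019*R.as_matrix()[:,2]   # TCP for grasp point g
def rk(x,y,z): return RC+Rn.from_euler('z',RY).apply([x,y,z])
def pil(s): return rk((s-.040)*.7071,.001,(s+.042)*.7071)
FWD=Rn.from_euler('z',RY).apply([-.7071,0,.7071])
E
python3 - <<'E'
from h import *
for t in np.radians([0,15,30,45]):
  for sg in(1,-1):
    R=ori(t,RY,sg); g=pil(.076); S=ori(t+np.pi/4,.08,sg)
    out=[]
    for p,r in[(g-.08*R.as_matrix()[:,2],R),(g,R),(g+.07*FWD,R),(g+.07*FWD+[0,0,.08],R),(HOLE+[0,0,.048+.06],S),(HOLE+[0,0,.048],S),(HOLE+[0,0,.048]-.1*S.as_matrix()[:,2],S)]:
        q=inverse_kinematics(tcp(p,r),eul(r)); out.append(None if q is None else np.round(q,2).tolist())
    print(np.degrees(t),sg,*out,sep='\n ')
E
```

```text
0.0
 1
 [0.25, 0.23, 1.68, -0.0, 1.23, -1.5]
 [0.25, 0.33, 1.73, -0.0, 1.08, -1.5]
 [0.25, 0.16, 1.83, -0.0, 1.15, -1.49]
 [0.25, 0.07, 1.77, -0.0, 1.31, -1.49]
 None
 None
 None
0.0
 -1
 [0.25, 0.23, 1.68, -0.0, 1.23, 1.64]
 [0.25, 0.33, 1.73, -0.0, 1.08, 1.64]
 [0.25, 0.16, 1.83, -0.0, 1.15, 1.65]
 [0.25, 0.07, 1.77, -0.0, 1.31, 1.65]
 None
 None
 None
14.999999999999998
 1
 [0.26, 0.01, 1.95, -0.03, 0.92, -1.47]
 [0.26, 0.17, 1.94, -0.03, 0.76, -1.47]
 [0.27, -0.02, 2.04, -0.03, 0.86, -1.46]
 [0.27, -0.12, 1.97, -0.03, 1.03, -1.47]
 None
 None
 None
14.999999999999998
 -1
 [0.26, 0.01, 1.95, -0.03, 0.92, 1.67]
 [0.26, 0.17, 1.94, -0.03, 0.76, 1.68]
 [0.27, -0.02, 2.04, -0.03, 0.86, 1.68]
 [0.27, -0.12, 1.97, -0.03, 1.03, 1.68]
 None
 None
 None
29.999999999999996
 1
 [0.28, -0.17, 2.2, -0.1, 0.59, -1.39]
 [0.27, 0.06, 2.14, -0.12, 0.42, -1.37]
 [0.29, -0.16, 2.24, -0.11, 0.54, -1.38]
 [0.29, -0.28, 2.17, -0.08, 0.73, -1.41]
 None
 None
 None
29.999999999999996
 -1
 [0.28, -0.17, 2.2, -0.1, 0.59, 1.75]
 [0.27, 0.06, 2.14, -0.12, 0.42, 1.77]
 [0.29, -0.16, 2.24, -0.11, 0.54, 1.76]
 [0.29, -0.28, 2.17, -0.08, 0.73, 1.73]
 None
 None
 None
45.0
 1
 [0.31, -0.27, 2.42, -0.44, 0.23, -1.04]
 None
 [0.31, -0.23, 2.41, -0.49, 0.2, -0.99]
 [0.31, -0.41, 2.36, -0.24, 0.42, -1.26]
 None
 [-2.58, 1.89, 2.56, 1.1, 0.54, 0.53]
 None
45.0
 -1
 [0.31, -0.27, 2.42, -0.44, 0.23, 2.1]
 None
 [0.31, -0.23, 2.41, -0.49, 0.2, 2.15]
 [0.31, -0.41, 2.36, -0.24, 0.42, 1.88]
 None
 [-2.58, 1.89, 2.56, 1.1, 0.54, -2.61]
 None<sys>:0: UserWarning: Gimbal lock detected. Setting third angle to zero since it is not possible to uniquely determine all angles.
```

```bash
python3 - 2>/dev/null <<'E'
from h import *
for td in(-45,-30,-20,-10,0):
  t=np.radians(td)
  for sg in(1,-1):
    R=ori(t,RY,sg); g=pil(.080)
    a=[inverse_kinematics(tcp(p,R),eul(R)) for p in(g-.08*R.as_matrix()[:,2],g,g+.07*FWD,g+.07*FWD+[0,0,.08])]
    print(td,sg,[None if q is None else np.round(q,2).tolist() for q in a[1:3]], all(q is not None for q in a))
    for yd in range(-180,180,30):
        S=ori(t+np.pi/4,np.radians(yd),sg); h=HOLE+[0,0,.052]
        b=[inverse_kinematics(tcp(p,S),eul(S)) for p in(h+[0,0,.08],h,h-.1*S.as_matrix()[:,2])]
        if all(q is not None for q in b): print('    ',yd,np.round(b[1],2).tolist())
E
```

```text
-45 1 [[0.23, 0.92, 1.04, 0.04, 1.97, -1.52], [0.23, 0.74, 1.21, 0.04, 1.97, -1.51]] True
     -180 [-0.08, 0.07, 2.02, -0.0, 1.06, 1.49]
     -150 [-0.08, 0.07, 2.02, -0.0, 1.06, 0.96]
     -120 [-0.08, 0.07, 2.02, -0.0, 1.06, 0.44]
     -90 [-0.08, 0.07, 2.02, -0.0, 1.06, -0.08]
     -60 [-0.08, 0.07, 2.02, 0.0, 1.06, -0.61]
     -30 [-0.08, 0.07, 2.02, -0.0, 1.06, -1.13]
     0 [-0.08, 0.07, 2.02, 0.0, 1.06, -1.65]
     30 [-0.08, 0.07, 2.02, 0.0, 1.06, -2.18]
     120 [-0.08, 0.07, 2.02, 0.0, 1.06, 2.54]
     150 [-0.08, 0.07, 2.02, 0.0, 1.06, 2.01]
-45 -1 [[0.23, 0.92, 1.04, 0.04, 1.97, 1.62], [0.23, 0.74, 1.21, 0.04, 1.97, 1.63]] True
     -180 [-0.08, 0.07, 2.02, 0.0, 1.06, -1.65]
     -150 [-0.08, 0.07, 2.02, -0.0, 1.06, -2.18]
     -60 [-0.08, 0.07, 2.02, -0.0, 1.06, 2.54]
     -30 [-0.08, 0.07, 2.02, -0.0, 1.06, 2.01]
     0 [-0.08, 0.07, 2.02, -0.0, 1.06, 1.49]
     30 [-0.08, 0.07, 2.02, -0.0, 1.06, 0.96]
     60 [-0.08, 0.07, 2.02, -0.0, 1.06, 0.44]
     90 [-0.08, 0.07, 2.02, -0.0, 1.06, -0.08]
     120 [-0.08, 0.07, 2.02, -0.0, 1.06, -0.61]
     150 [-0.08, 0.07, 2.02,
[... 3661 characters left out ...]

     -60 [0.38, 0.14, 2.16, -0.99, 0.99, 0.49]
     -30 [0.23, -0.13, 2.44, -1.21, 0.55, 0.17]
     90 [-0.52, 0.3, 1.96, 0.68, 1.39, 2.32]
     120 [-0.38, 0.49, 1.7, 0.45, 1.61, 2.1]
     150 [-0.22, 0.62, 1.51, 0.22, 1.77, 1.83]
0 -1 [[0.25, 0.33, 1.72, -0.0, 1.09, 1.64], [0.25, 0.16, 1.82, -0.0, 1.16, 1.65]] True
     -180 [-0.06, 0.67, 1.43, -0.04, 1.83, -1.62]
     -150 [0.1, 0.64, 1.47, -0.3, 1.76, -1.93]
     -120 [0.25, 0.53, 1.63, -0.53, 1.58, -2.21]
     -90 [0.35, 0.37, 1.87, -0.75, 1.32, -2.43]
     60 [-0.59, 0.06, 2.25, 0.91, 1.11, -0.6]
     90 [-0.52, 0.3, 1.96, 0.68, 1.39, -0.82]
     120 [-0.38, 0.49, 1.7, 0.45, 1.61, -1.04]
     150 [-0.22, 0.62, 1.51, 0.22, 1.77, -1.31]
```

```bash
cat > run1.py <<'E'
from h import *
R=ori(np.radians(-30),RY); z=R.as_matrix()[:,2]; g=pil(.080)
movep(tcp(g-.10*z+[0,0,.12],R),eul(R)); 
movep(tcp(g-.10*z,R),eul(R)); gripper_to(.06,60)
move_l(tcp(g,R),feed=.12,max_force=8) and print('touched')
print(observe()['eef_pos'],tcp(g,R)); f0=observe()['ft_force']
gripper_to(0,120); o=observe(); print('grip',o['opening'],o['grasp_force'],o['ft_force']-f0,o['time_s'])
for i in range(4):
    move_l(tcp(g+.015*(i+1)*FWD,R),feed=.06); o=observe(); print(o['eef_pos'].round(4),o['opening'].round(4),(o['ft_force']-f0).round(1))
move_l(tcp(g+.06*FWD+[0,0,.08],R)); print(observe()['time_s'])
im,d=snap('side','s1'); a=im[60:210,200:400]
cv2.imwrite('pics/s1c.png',cv2.resize(a,None,fx=4,fy=4,interpolation=cv2.INTER_CUBIC)[:,:,::-1])
snap('top','t1')
E
python3 run1.py
```

```text
[0.54881115 0.22051217 0.0706581 ] [0.54792427 0.22034968 0.06981172]
grip 0.013391847383775381 116.80436611175537 [1.2814603  0.83837501 1.73844855] 5.65Traceback (most recent call last):
  File "run1.py", line 9, in <module>
    move_l(tcp(g+.015*(i+1)*FWD,R),feed=.06); o=observe(); print(o['eef_pos'].round(4),o['opening'].round(4),(o['ft_force']-f0).round(1))
                                                                                       ^^^^^^^^^^^^^^^^^^
AttributeError: 'float' object has no attribute 'round'
```

```bash
cat > run1.py <<'E'
from h import *
R=ori(np.radians(-30),RY); g=pil(.080)
for i in range(4):
    move_l(tcp(g+.015*(i+1)*FWD,R),feed=.06); o=observe(); print(o['eef_pos'].round(4),round(o['opening'],4),o['ft_force'].round(1))
move_l(tcp(g+.06*FWD+[0,0,.08],R)); print(observe()['time_s'])
im,d=snap('side','s1'); a=im[60:210,200:400]
cv2.imwrite('pics/s1c.png',cv2.resize(a,None,fx=4,fy=4,interpolation=cv2.INTER_CUBIC)[:,:,::-1])
snap('top','t1')
E
python3 run1.py
```

```text
[0.5369 0.2185 0.0801] 0.0134 [-1.7  2.1  1.2]
[0.5273 0.2165 0.0915] 0.0136 [-0.1 -0.6 -1.3]
[0.5167 0.2149 0.1021] 0.0135 [-0.1  0.6 -2.1]
[0.5062 0.2131 0.1127] 0.0134 [ 0.6  0.5 -2.5]
8.1833
```

View pics/s1c.png

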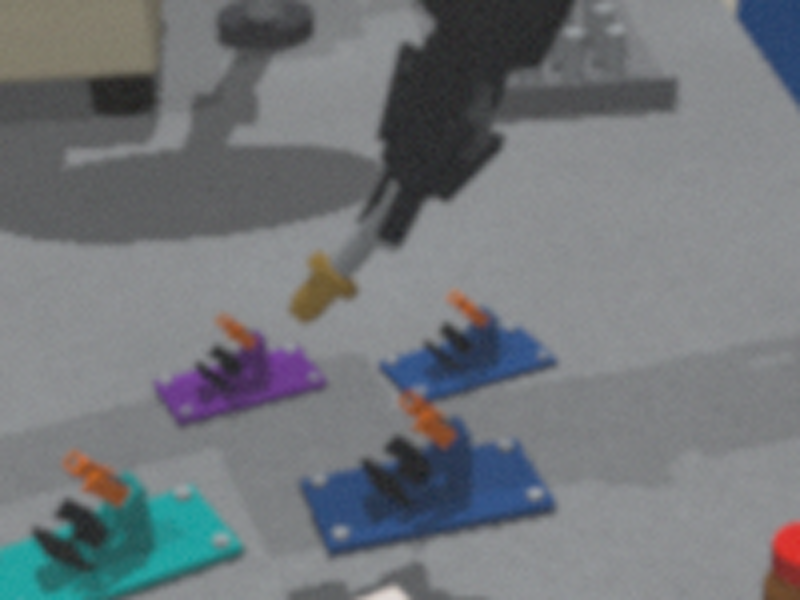

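The pillar is out of the clip and held (collar at about crop px (322,280)). I'll carry it over the stand and check its tilt and position.

```bash
cat > run2.py <<'E'
from h import *
S=ori(np.radians(15),.08); h=HOLE+[0,0,.052]
movep(tcp(h+[0,0,.10],S),eul(S)); print(observe()['time_s'],observe()['eef_pos'],tcp(h+[0,0,.10],S))
im,d=snap('side','s2'); P=cloud('side',d)
a=im[110:260,220:380]; cv2.imwrite('pics/s2c.png',cv2.resize(a,None,fx=4,fy=4,interpolation=cv2.INTER_CUBIC)[:,:,::-1])
i2,d2=snap('top','t2')
for n,I,D in(('side',im,d),('top',i2,d2)):
    P=cloud(n,D); hsv=cv2.cvtColor(I,cv2.COLOR_RGB2HSV)
    m=(np.hypot(P[...,0]-HOLE[0],P[...,1]-HOLE[1])<.05)&(P[...,2]>.08)&(P[...,2]<.22)
    br=m&(hsv[...,0]>10)&(hsv[...,0]<32)&(hsv[...,1]>90)
    v,u=np.nonzero(br); Q=P[br]; print(n,br.sum(),m.sum())
    if br.sum(): print(Q.min(0).round(3),Q.max(0).round(3),'u',u.min(),u.max(),'v',v.min(),v.max())
E
python3 run2.py
```

```text
9.175 [0.48902567 0.03963723 0.17406638] [0.48870183 0.03939299 0.17364741]
side 155 423
[0.47  0.022 0.112] [0.501 0.048 0.15 ] u 284 299 v 177 194
top 0 0
```

View pics/s2c.png

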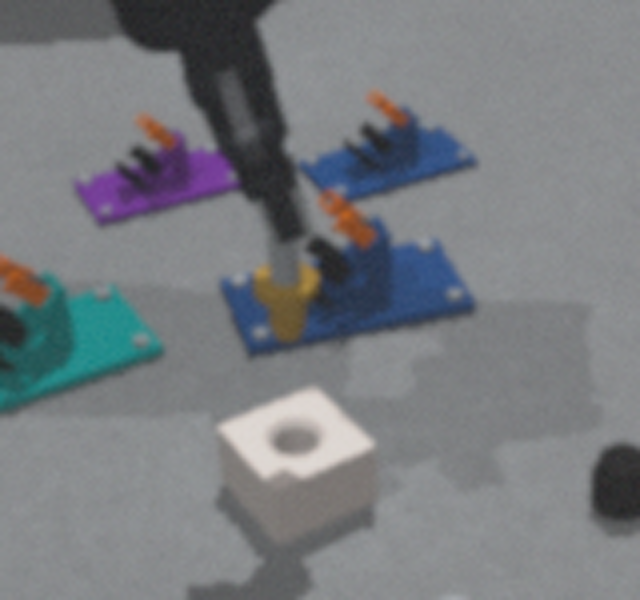

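The side crop shows the pillar upright in the grip. The foot is at crop (289,335), the collar about (286,275), and the hole mouth centre (296,438). Comparing with the nominal projections.

```bash
python3 - <<'E'
from h import *
c=get_calibration('side'); K=np.array(c['intrinsics']); T=np.linalg.inv(np.array(c['world_from_camera']))
def px(p):
    q=K@(T[:3,:3]@p+T[:3,3]); return ((q[:2]/q[2]-[220,110]+.5)*4-.5).round(1)
for n,z in(('hole',0),('foot',.10-.028),('shoulder',.10),('collar top',.108)): print(n,px(HOLE+[0,0,z]))
im,d=load('s2'); P=cloud('side',d); 
from numpy.linalg import lstsq
hsv=cv2.cvtColor(im,cv2.COLOR_RGB2HSV)
m=(np.hypot(P[...,0]-HOLE[0],P[...,1]-HOLE[1])<.05)&(P[...,2]>.10)&(P[...,2]<.16)&(hsv[...,0]>10)&(hsv[...,0]<32)&(hsv[...,1]>90)
for v in range(176,196):
    u=np.nonzero(m[v])[0]
    if len(u): print(v,(v-110)*4+2,'u',((u.min()-220)*4+.0,(u.max()-220)*4+4),'mid',(u.mean()-220)*4+2,'z',P[v,u,2].mean().round(3))
E
```

```text
hole [295.2 437.9]
foot [287.7 332.2]
shoulder [284.6 288.2]
collar top [283.7 275.3]
177 270 u (np.float64(260.0), np.int64(316)) mid 293.33333333333326 z 0.147
178 274 u (np.float64(256.0), np.int64(320)) mid 292.0 z 0.146
179 278 u (np.float64(256.0), np.int64(320)) mid 292.0 z 0.147
180 282 u (np.float64(256.0), np.int64(320)) mid 289.55555555555566 z 0.147
181 286 u (np.float64(256.0), np.int64(320)) mid 288.909090909091 z 0.146
182 290 u (np.float64(260.0), np.int64(320)) mid 290.0 z 0.146
183 294 u (np.float64(256.0), np.int64(316)) mid 286.0 z 0.145
184 298 u (np.float64(260.0), np.int64(312)) mid 286.0 z 0.144
185 302 u (np.float64(264.0), np.int64(308)) mid 286.0 z 0.142
186 306 u (np.float64(272.0), np.int64(304)) mid 288.0 z 0.14
187 310 u (np.float64(272.0), np.int64(304)) mid 288.0 z 0.132
188 314 u (np.float64(272.0), np.int64(304)) mid 288.0 z 0.129
189 318 u (np.float64(272.0), np.int64(304)) mid 288.0 z 0.127
190 322 u (np.float64(272.0), np.int64(300)) mid 286.0 z 0.124
191 326 u (np.float64(276.0), np.int64(300)) mid 288.0 z 0.122
192 330 u (np.float64(276.0), np.int64(300)) mid 288.0 z 0.119
193 334 u (np.float64(280.0), np.int64(296)) mid 288.0 z 0.116
194 338 u (np.float64(280.0), np.int64(296)) mid 288.0 z 0.113
```

The match is within about 1–2 mm. I'll insert, release, retract and look.

```bash
cat > run3.py <<'E'
from h import *
S=ori(np.radians(15),.08); z=S.as_matrix()[:,2]; h=HOLE+[0,0,.052]
print(move_l(tcp(h+[0,0,.03],S),feed=.1,max_force=8))
print(move_l(tcp(h-[0,0,.003],S),feed=.04,max_force=8)); o=observe(); print(o['eef_pos']-tcp(h,S),o['ft_force'])
gripper_to(.045); hold(.3)
move_l(observe()['eef_pos']-.09*z,feed=.15); o=observe(); print(o['time_s'])
im,d=snap('side','s3'); P=cloud('side',d)
a=im[150:260,240:360]; cv2.imwrite('pics/s3c.png',cv2.resize(a,None,fx=5,fy=5,interpolation=cv2.INTER_CUBIC)[:,:,::-1])
E
python3 run3.py
```

```text
False
True
[-3.21497866e-04  4.64736878e-05  3.08939938e-03] [-1.48968469 -0.28598281  6.32022556]
12.2333
```

View pics/s3c.png

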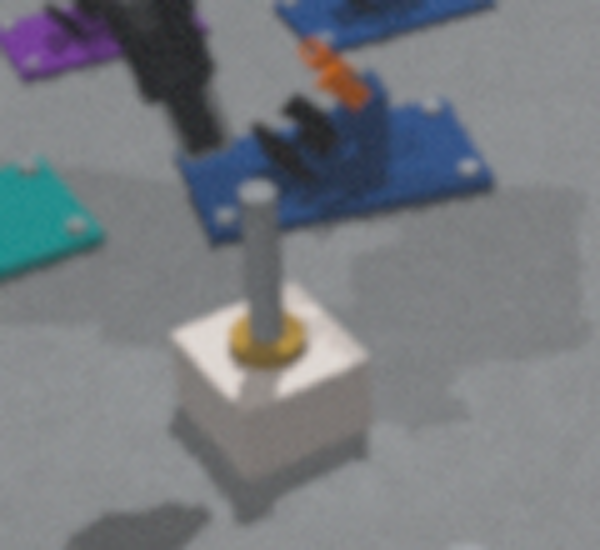

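The pillar stands seated in the stand, its top centre at crop (260,190). Regrasp vertically from above and carry it over the bore.

```bash
cat > run4.py <<'E'
from h import *
f=lambda x,y:((x+.5)/5-.5+240,(y+.5)/5-.5+150)
t=ray('side',*f(260,190),.124); print('top xy',t)
V=ori(0,.08); g=np.array([(t[0]+HOLE[0])/2,(t[1]+HOLE[1])/2,.04-.028+.088])
movep(tcp(g+[0,0,.09],V),eul(V)); gripper_to(.05)
print(move_l(tcp(g,V),feed=.12,max_force=8)); gripper_to(0,100); o=observe(); print('grip',o['opening'],o['grasp_force'],o['eef_pos'])
move_l(tcp(g+[0,0,.09],V),feed=.15)
b=BORE+[0,0,-.028+.088]
movep(tcp(b+[0,0,.075],V),eul(V)); o=observe(); print(o['time_s'],o['eef_pos']-tcp(b+[0,0,.075],V))
im,d=snap('side','s4')
hsv=cv2.cvtColor(im,cv2.COLOR_RGB2HSV); P=cloud('side',d)
m=(np.hypot(P[...,0]-BORE[0],P[...,1]-BORE[1])<.04)&(P[...,2]>.06)&(hsv[...,0]>10)&(hsv[...,0]<32)&(hsv[...,1]>90)
v,u=np.nonzero(m); print('brass',len(u)); r=(u.min(),u.max(),v.min(),v.max()) if len(u) else None; print(r)
c=get_calibration('side'); K=np.array(c['intrinsics']); T=np.linalg.inv(np.array(c['world_from_camera']))
def px(p):
    q=K@(T[:3,:3]@p+T[:3,3]); return ((q[:2]/q[2]-[300,210]+.5)*5-.5).round(1)
for n,z in(('bore',0),('foot',.047),('shoulder',.075),('collartop',.083)): print(n,px(BORE+[0,0,z]))
for vv in range(v.min(),v.max()+1):
    w=u[v==vv]; print((vv-210)*5+2,(w.min()-300)*5,(w.max()-299)*5,end=' | ')
a=im[210:370,300:420]; cv2.imwrite('pics/s4c.png',cv2.resize(a,None,fx=5,fy=5,interpolation=cv2.INTER_CUBIC)[:600,:,::-1])
E
python3 run4.py
```

```text
top xy [0.48469811 0.04036534 0.124     ]
False
grip 0.013650093686064855 97.32051014900208 [0.48500444 0.03947825 0.08199871]
16.2 [-0.0001119   0.00137984 -0.00046192]
brass 257
(np.int64(345), np.int64(392), np.int64(206), np.int64(319))
bore [274.1 626. ]
foot [279.3 537.2]
shoulder [282.6 480.5]
collartop [283.5 463.8]
-18 460 465 | -13 460 465 | -8 460 465 | -3 460 465 | 2 460 465 | Traceback (most recent call last):
  File "run4.py", line 19, in <module>
    w=u[v==vv]; print((vv-210)*5+2,(w.min()-300)*5,(w.max()-299)*5,end=' | ')
                                    ~~~~~^^
    return umr_minimum(a, axis, None, out, keepdims, initial, where)
ValueError: zero-size array to reduction operation minimum which has no identity
```

```bash
python3 -c "
import cv2;a=cv2.imread('pics/side0.png')[290:370,300:420];"
python3 - <<'E'
from h import *
V=ori(0,.08); b=BORE+[0,0,.060+.075]; o=observe(); print(o['time_s'],o['eef_pos']-tcp(b,V),o['tcp_rot']-eul(V))
im,d=load('s4'); a=im[285:365,305:405]; cv2.imwrite('pics/s4c.png',cv2.resize(a,None,fx=7,fy=7,interpolation=cv2.INTER_CUBIC)[:,:,::-1])
c=get_calibration('side'); K=np.array(c['intrinsics']); T=np.linalg.inv(np.array(c['world_from_camera']))
def px(p):
    q=K@(T[:3,:3]@p+T[:3,3]); return ((q[:2]/q[2]-[305,285]+.5)*7-.5).round(1)
for n,z in(('bore',0),('foot',.047),('shoulder',.075),('collartop',.083)): print(n,px(BORE+[0,0,z]))
print(px(BORE+[.001,0,0])-px(BORE),px(BORE+[0,.001,0])-px(BORE))
E
```

```text
16.25 [ 0.00010856  0.00166455 -0.00018347] [ 6.28231443e+00 -2.91231501e-04  1.51468678e-03]
bore [348.9 351.6]
foot [356.2 227.3]
shoulder [360.8 148. ]
collartop [362.1 124.5]
[ 4.2 -0.5] [-0.8 -3.6]
```

View pics/s4c.png

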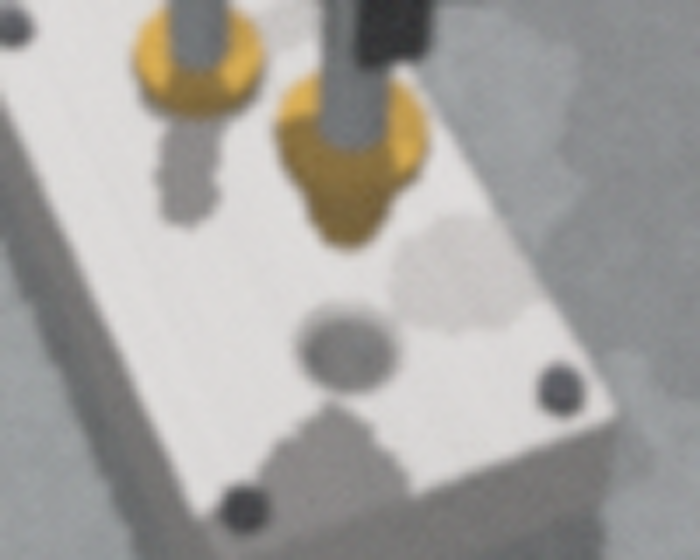

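The crop shows the bore at (348,351), against (349,352) predicted. The collar centre is about (352,128) against (362,124), so the pillar sits about 2 mm towards -x. I'll let the arm settle and re-measure numerically.

```bash
cat > meas.py <<'E'
from h import *
def brass(f):
    im,d=snap('side',f); hsv=cv2.cvtColor(im,cv2.COLOR_RGB2HSV)
    m=((hsv[...,0]>10)&(hsv[...,0]<32)&(hsv[...,1]>90)); k=np.zeros_like(m); k[290:325,343:372]=m[290:325,343:372]
    v,u=np.nonzero(k)
    rows=[((vv-285)*7+3,round(((u[v==vv].min()+u[v==vv].max())/2-305)*7+3,1),int(np.ptp(u[v==vv])+1)) for vv in np.unique(v)]
    print(rows)
E
python3 - <<'E'
from meas import *
V=ori(0,.08); b=BORE+[0,0,.060+.075]
hold(.5); print(observe()['eef_pos']-tcp(b,V)); 
move_l(tcp(b+[.002,0,0],V),feed=.02); hold(.3); print(observe()['eef_pos']-tcp(b,V)); brass('s5')
E
```

```text
[4.58338000e-05 1.80702153e-04 7.44478643e-05]
[ 1.96392806e-03 -4.93776836e-06 -3.30571207e-05]
[(np.int64(87), np.float64(318.0), 3), (np.int64(94), np.float64(360.0), 17), (np.int64(101), np.float64(363.5), 18), (np.int64(108), np.float64(363.5), 20), (np.int64(115), np.float64(363.5), 20), (np.int64(122), np.float64(363.5), 20), (np.int64(129), np.float64(363.5), 20), (np.int64(136), np.float64(363.5), 20), (np.int64(143), np.float64(363.5), 20), (np.int64(150), np.float64(363.5), 20), (np.int64(157), np.float64(363.5), 20), (np.int64(164), np.float64(367.0), 19), (np.int64(171), np.float64(363.5), 18), (np.int64(178), np.float64(363.5), 16), (np.int64(185), np.float64(363.5), 14), (np.int64(192), np.float64(363.5), 12), (np.int64(199), np.float64(360.0), 11), (np.int64(206), np.float64(356.5), 10), (np.int64(213), np.float64(360.0), 9), (np.int64(220), np.float64(360.0), 9), (np.int64(227), np.float64(356.5), 8), (np.int64(234), np.float64(356.5), 6), (np.int64(241), np.float64(356.5), 4)]
```

Now the collar (363) and foot (357) line up to within half a millimetre. Insert and press.

```bash
cat > run5.py <<'E'
from meas import *
V=ori(0,.08); b=BORE+[.0017,0,.060]
print(move_l(tcp(b+[0,0,.022],V),feed=.06,max_force=10),observe()['ft_force'])
hit=move_l(tcp(b-[0,0,.001],V),feed=.03,max_force=30); o=observe(); print(hit,o['eef_pos']-tcp(b,V),o['ft_force'],o['torque'])
hold(.3); o=observe(); print(o['eef_pos']-tcp(b,V),o['ft_force'],o['opening'],o['time_s'])
E
python3 run5.py
```

```text
False [ 0.8608208   0.29532027 -2.67189904]
False [0.00075293 0.00012872 0.00103412] [-3.68868357  4.53318504 11.99572977] [0.95030075 0.78614101 0.01206165]
[0.00078949 0.00013057 0.00105043] [-4.72674437  4.73931782 11.02264309] 0.013416931078890701 19.6
```

```bash
cat > run6.py <<'E'
from meas import *
V=ori(0,.08); b=BORE+[0,0,.060]
gripper_to(.04); hold(.2); move_l(tcp(b+[0,0,.075],V),feed=.15); gripper_to(0,40)
T=BORE+[0,0,.084]
print(move_l(T+[0,0,.022],feed=.1,max_force=8))
hit=move_l(T-[0,0,.004],feed=.03,max_force=28); o=observe(); print(hit,'tcp above seated top',o['eef_pos']-T,o['ft_force'])
hold(.3); print(observe()['eef_pos']-T,observe()['ft_force'])
move_l(T+[0,0,.12],feed=.15); o=observe(); print(o['time_s'])
im,d=snap('side','s6'); a=im[250:365,300:405]; cv2.imwrite('pics/s6c.png',cv2.resize(a,None,fx=5,fy=5,interpolation=cv2.INTER_CUBIC)[:,:,::-1])
E
python3 run6.py
```

```text
False
False tcp above seated top [ 0.00190275 -0.00115885  0.00021951] [-4.28890872  2.97148801 19.0953471 ]
[ 0.00187247 -0.00113666  0.00021684] [-4.26861419  2.3396035  18.92459351]
23.8417
```

View pics/s6c.png

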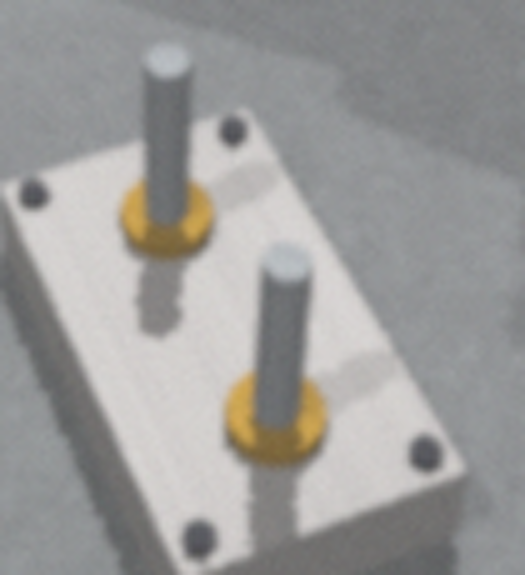

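The pillar is seated with its collar on the plate, like its neighbour (collar at crop (276,412), top at (287,262)). One projection check for squareness, then hand in.

```bash
python3 - <<'E'
from h import *
t=ray('side',300+287.5/5-.5,250+262.5/5-.5,.12); print(t-BORE, np.hypot(*(t-BORE)[:2])/.084)
if np.hypot(*(t-BORE)[:2])<.003: print(job_done())
E
```

```text
[ 0.0009813  -0.00026761  0.084     ] 0.012108703802606664
the job is handed in; nothing more can be done
None
```

The pillar was snapped out of the clip, stood in the nylon stand and released, then pressed into the die bore and left there, and the job is handed in: in the last picture the collar sits on the plate, with the top about 1 mm off the bore axis (≈0.012 rad).

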